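Dry-fit a machine mount and hold the bracket over it

TASK

Put the machine mount together on the base plate screwed to the bench: lay the wide rubber disc flat in the middle of the plate, then the narrower steel disc centred on top of it. Then bring the lug bracket across the row of cans and nail box and hold it still, upright and level, about a centimetre above the steel disc, centred over the plate with its long sides parallel to the plate's long sides, so that I can brush glue in under it; finish while still holding it there. The bracket must never touch the discs or the plate, and the cans and the box stay where they stand.

Things in the scene. Friction and masses are not known exactly. Their poses are not given: they have to be found in the camera images.
- base_plate: base plate, dark steel, 100 mm (its x) by 70 mm (its y) by 10 mm thick, fixed flat on the bench with four flush screws, left of the row of cans; origin at the centre of its underside, z up. Its yaw varies
- base_top (a point): centre of the base plate's upper face, 10 mm above the bench; axes as the plate's
- rubber_disc: wide flat rubber disc, black, 60 mm diameter, 14 mm thick, about 0.06 kg, loose, lying flat; origin at the centre of its underside, z up. Solid: the small dark circle in its middle is only a mark
- spacer_disc: narrow flat steel disc, 48 mm diameter, 14 mm thick, about 0.12 kg, loose, lying flat; origin at the centre of its underside, z up. Solid like the rubber disc. Stacked on the rubber disc on the plate, its top is 38 mm above the bench
- bracket: lug bracket, bare aluminium, about 0.25 kg, loose, standing upright: flat foot 100 mm (x) by 70 mm (y) by 8 mm; from its middle rises a flat lug, 36 mm wide (x), 14 mm thick (y), its rounded top 70 mm above the underside: grip it across the 14 mm, about 50 mm up. Origin: centre of the underside, z up. Same after half a turn. It and the discs lie right of the row, in any of three places
- can_near: small closed blue can, upright, 68 mm across and 62 mm high; origin at the centre of its underside. Bystander, the one nearest to the robot in the row of three that stands between the loose parts and the base plate; not to be disturbed
- nail_box: closed grey cardboard box, 77 mm (its x) by 107 mm (its y) by 74 mm high, origin at the centre of its underside. Bystander, the middle one of the row; not to be disturbed
- can_far: small closed blue can, upright, 68 mm across and 62 mm high; origin at the centre of its underside. Bystander, the one farthest from the robot in the row of three that stands between the loose parts and the base plate; not to be disturbed

How it is judged (in metres and radians):
On the way, in this order (a step that is already met when the one before it is completed fails the run):
1. the rubber disc lies flat in the middle of the base plate, let go (horizontal distance between rubber_disc and base_top below 0.01 m and z of rubber_disc in the frame of base_top between -0.003 and 0.003 m and angle between rubber_disc's own z axis and vertical below 0.08 rad and contact force between rubber_disc and the fingers below 0.05 N and linear speed of rubber_disc below 0.02 m/s), for 0.2 s.
2. the steel disc lies flat and centred on the rubber disc, let go (all of step 1 and horizontal distance between spacer_disc and base_top below 0.01 m and z of spacer_disc in the frame of base_top between 0.011 and 0.017 m and angle between spacer_disc's own z axis and vertical below 0.08 rad and contact force between spacer_disc and the fingers below 0.05 N and linear speed of spacer_disc below 0.02 m/s), for 0.2 s.
At the end, for the whole second after the job is handed in: Both discs lie flat, let go, within 10 mm of the plate centre; the bracket is held still by the fingers alone, underside 3 to 25 mm above the steel disc, within 12 mm of the plate centre, long axes parallel within 0.14 rad, tilt under 0.10 rad (all of step 2 and horizontal distance between bracket and base_top below 0.012 m and z of bracket in the frame of base_top between 0.031 and 0.053 m and angle between the x axis of bracket and the x axis of base_plate, either way round below 0.14 rad and angle between bracket's own z axis and vertical below 0.1 rad and linear speed of bracket below 0.02 m/s and angular speed of bracket below 0.2 rad/s and contact force between bracket and the fingers above 0.5 N and contact force between bracket and rubber_disc below 0.05 N and contact force between bracket and spacer_disc below 0.05 N and contact force between bracket and base_plate below 0.05 N); the arm keeps its last pose, push and grip.
It fails at once if the bracket touches the discs or the plate (contact force between bracket and rubber_disc above 0.3 N or contact force between bracket and spacer_disc above 0.3 N or contact force between bracket and base_plate above 0.3 N).
It fails at once if the near can is knocked: moved more than 20 mm or tipped (distance of can_near from where it was at the start of the episode above 0.02 m or angle between can_near's own z axis and vertical above 0.3 rad).
It fails at once if the nail box is knocked: moved more than 20 mm or tipped (distance of nail_box from where it was at the start of the episode above 0.02 m or angle between nail_box's own z axis and vertical above 0.3 rad).
It fails at once if the far can is knocked: moved more than 20 mm or tipped (distance of can_far from where it was at the start of the episode above 0.02 m or angle between can_far's own z axis and vertical above 0.3 rad).
It also fails if it takes over 72 s, if anything falls off the work surface, if the arm or the gripper's body presses on something with over 40 N, if the wrist force passes 120 N, or if a joint passes its speed limit or range.

ROBOT

A 6-joint arm with a two-finger parallel gripper is mounted at the origin on the work surface; the furniture and walls round the work are solid. World frame = base frame: x ahead of the robot, y to its left, z up, the work surface at z = 0. Lengths are in mm, angles in rad, forces in N, time in s.
With the tool pointing down it reaches from about 350 to 875 mm from the base axis. Payload 4.2 kg.
Tool frame: the origin (TCP) lies where the fingers leave the gripper's body, on its centre line; the fingertips stand 70 mm ahead of it and the grasp point (between the pads) lies 51 mm ahead of it; z points along the fingers, y is the line along which they close (so a half turn about z gives the same grasp; the last joint's range is limited). The gripper opens to 87 mm and grips with 3 to 60 N. Pads are 19 mm wide; open, the fingers measure 117 mm over their backs; the gripper's body (75 mm by 190 mm) begins 51 mm behind the grasp point.
Start: joints at [1.596, 0.385, 0.008, 0, -1.194, -0.259], TCP at [144.766, 607.982, 292.25] pointing down, gripper open.
Joint ranges: [-3.14, 3.14], [-1.21, 2.06], [-1.07, 1.41], [-3.16, 2.05], [-2.99, -0.16], [-3.1, 3.1]. Speed limits (rad/s): [2.79, 2.79, 3.14, 3.14, 3.14, 3.14].

INTERFACE

Orientations are given as [roll, pitch, yaw] about the fixed x, y, z axes, in that order (R = Rz(yaw) Ry(pitch) Rx(roll)).
In Python, from station import r gives the robot as it stands.
- The arm moves only by the tool move_arm, never from a script. Its argument "deltas" is a list that holds one entry, the list of rows, each a list of 7 numbers: the finger opening in mm, from 0 to 87, then the shift along the tool's x, y, z in mm, then the turn, a rotation vector about the tool's x, y, z in degrees. A call has 1 to 20 rows; each row shifts and turns the commanded pose from where the row before left it, along the tool's axes as they then stand; what a row does not reach is not made up. A row lasts 1/10 s, in which the tool goes at most 50 mm and 8.59 degrees, less where a joint would pass 70% of its speed; a pose out of reach is approached as far as the arm can. A call with a gripper value outside its range is refused whole. The fingers move at their own pace and stop on an object; the grip force is fixed at half the most. Time passes only in rows, so rows that do not move let the fingers close. It gives the time, the measured TCP pose, the force, the opening and the grip force at its end, in the units of the state.
- r.state(): the state, without advancing time (a new reading comes with each control period).
- r.read_camera(name): name is "side" or "top" or "wrist"; returns a dict with "image" (384x512x3 uint8, red, green, blue), "fx", "fy", "cx", "cy" (pixels), "k1" (the pictures are not rectified: a ray, as slopes to the right and down, at radius r is drawn at 1 + k1 r^2 times it, then the intrinsics apply), "pose" (4x4, takes a point from camera to world coordinates). Camera axes: x right, y up, looking along -z (the intrinsics and any distortion apply to the point x, -y, -z); pixel columns grow to the right and rows downward; lengths in mm; the calibration is good to about 2 mm. A picture is of the moment at which its call begins. There is no depth.
- r.sign_off(): hands the job in; it is judged then, once.
Trained networks look in a picture, given as the dict that the camera call returned (one of the last four; its "shot" number tells which), for a name from the list of things; names that differ only in an ending like _2 or _b are one class to them, and where a whole thing is asked for, a point or a joint stands for the part that bears it (a point fixed in the world has none). Each returns a list of dicts, best first, with "score" (0 to 1); they miss things now and then, are a little off and sometimes report something else, mostly with a low value. They report only what shows in the picture. A call takes as long as a camera call.
- r.trace(picture, label): "mask" (384x512 bool, what is visible of it) and "box" ([left, top, right, bottom] in pixels, round what is visible of it).
The state is a dict: "time_s": time; "qpos": joint angles; "qvel": joint speeds; "effort": joint torques, N m; "tool_pos": TCP position; "ee_rot": TCP orientation; "wrist_force": force on the tool from outside, world axes, zero at the start; "torque": the same for the moment, N m; "finger_gap": opening from 0.0 (shut) to 1.0 (fully open); "gripper_force": force on a finger pad.
Only numpy, scipy, OpenCV 4.12 (cv2) and the standard library are available. Lean on these libraries where they do the work, as an engineer would, in place of code of your own. Each camera call takes 0.05 s, during which the arm holds its last target. There are 200 camera calls.

## Working session

There is one attempt and no reset: what is moved stays moved. The work goes in short steps, Python scripts to look and compute and a tool call to move; the robot and the scene stay as the last step left them, time stands still between calls to the robot, and variables do not carry over. Pictures are saved under pics/ and viewed, at most 10 in all, crops included, and the job is handed in when it is done.

Besides the shell and the picture viewer there is one more tool, called after "Request:" as name(argument=value, ...), one argument or row to a line, values as JSON. move_arm: Moves the arm, as the interface text tells. Its arguments: {"type":"object","properties":{"deltas":{"type":"array","items":{"type":"array","items":{"type":"array","items":{"type":"number"}}}}},"required":["deltas"]}

```bash
ls; mkdir -p pics; cat > h.py <<'E'
import numpy as np, cv2
from station import r
def ray(c,u,v):
    x=(u-c["cx"])/c["fx"]; y=(v-c["cy"])/c["fy"]; a,b=x,y
    for _ in range(20):
        k=1+c["k1"]*(a*a+b*b); a,b=x/k,y/k
    P=np.array(c["pose"]); return P[:3,3],P[:3,:3]@np.array([a,-b,-1])
def at(c,u,v,z):
    o,d=ray(c,u,v); return (o+d*(z-o[2])/d[2])[:2]
def maskworld(c,m,z):
    cs,_=cv2.findContours(m.astype(np.uint8),cv2.RETR_EXTERNAL,cv2.CHAIN_APPROX_NONE)
    k=max(cs,key=cv2.contourArea)[:,0]
    return np.array([at(c,u,v,z) for u,v in k],np.float32)
E
cat > l.py <<'E'
from h import *
s=r.state(); print(s)
for n in ["top","side"]:
    c=r.read_camera(n); cv2.imwrite(f"pics/{n}0.png",c["image"][:,:,::-1])
    print(n,np.round(c["pose"],2).tolist(),c["fx"],c["k1"])
    for l,z in [("base_plate",10),("rubber_disc",14),("spacer_disc",14),("bracket",8),("can_near",62),("nail_box",74),("can_far",62)]:
        for t in r.trace(c,l)[:2]:
            w=maskworld(c,t["mask"],z); R=cv2.minAreaRect(w)
            print(l,round(t["score"],2),np.round(t["box"]),"rect",np.round(R[0],1),np.round(R[1],1),round(R[2],1))
E
python3 l.py
```

```text
pics
{'time_s': 0.0, 'qpos': array([ 1.59562525e+00,  3.85572365e-01,  6.60262885e-03, -4.98462203e-04,
       -1.19403223e+00, -2.58588492e-01]), 'qvel': array([ 4.16244048e-04, -2.49327955e-04, -4.03971142e-06,  1.42759733e-03,
       -6.75469325e-04,  3.63507395e-04]), 'effort': array([ 2.26370908e-04, -3.90666819e+01,  1.87400758e+01,  4.21968967e+00,
        1.09461675e-02, -1.96776773e-04]), 'tool_pos': array([144.65152525, 607.55146934, 291.14091308]), 'ee_rot': array([ 3.13934188e+00, -1.16331764e-04, -2.33943338e-01]), 'wrist_force': array([0.01779017, 0.36226117, 0.543201  ]), 'torque': array([-0.01153475, -0.03788812, -0.00844816]), 'gripper_force': 0.0, 'finger_gap': 1.0019881717157888}
top [[0.01, 1.0, -0.07, 445.94], [-1.0, 0.01, 0.01, -47.78], [0.01, 0.07, 1.0, 1257.16], [0.0, 0.0, 0.0, 1.0]] 430.47097133281505 -0.04487691957018454
base_plate 0.95 [133. 177. 168. 214.] rect [515.3 241.8] [101.6  73.5] 20.9
base_plate 0.25 [282. 213. 299. 233.] rect [ 438.  -174.5] [54.8 58. ] 0.7
rubber_disc 0.73 [283. 214. 303. 231.] rect [ 438.  -172.7] [54.7 60.7] 0.7
spacer_disc 0.
[... 331 characters left out ...]
.6] [73.9 64.6] 0.9
side [[0.98, 0.11, -0.18, 356.93], [-0.21, 0.46, -0.86, -948.77], [-0.01, 0.88, 0.47, 541.05], [0.0, 0.0, 0.0, 1.0]] 367.4644467718286 0.01625883575452638
base_plate 0.66 [212. 163. 241. 176.] rect [508.2 218.6] [114.   97.1] 16.7
rubber_disc 0.54 [211. 226. 234. 246.] rect [ 432.1 -186.2] [79.9 53.1] 80.9
spacer_disc 0.79 [288. 222. 306. 236.] rect [ 628.7 -195.6] [66.1 44.2] 73.0
bracket 0.88 [256. 268. 311. 312.] rect [ 529.7 -392.2] [109.1 109.2] 17.8
can_near 0.73 [192. 182. 219. 211.] rect [414.4 -67.2] [174.9  64.8] 85.7
nail_box 0.83 [230. 174. 264. 214.] rect [528.  -71.4] [216.7  78.6] 80.4
can_far 0.93 [279. 177. 307. 204.] rect [650.4 -73. ] [160.9  61.7] 71.5
```

```bash
python3 -c "
import cv2
a=cv2.imread('pics/top0.png');b=cv2.imread('pics/side0.png')
cv2.imwrite('pics/t1.png',cv2.resize(a[100:310,110:410],(800,560),interpolation=cv2.INTER_CUBIC))
cv2.imwrite('pics/s1.png',cv2.resize(b[130:340,150:400],(714,600),interpolation=cv2.INTER_CUBIC))"
```

```text
(no output)
```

View pics/t1.png

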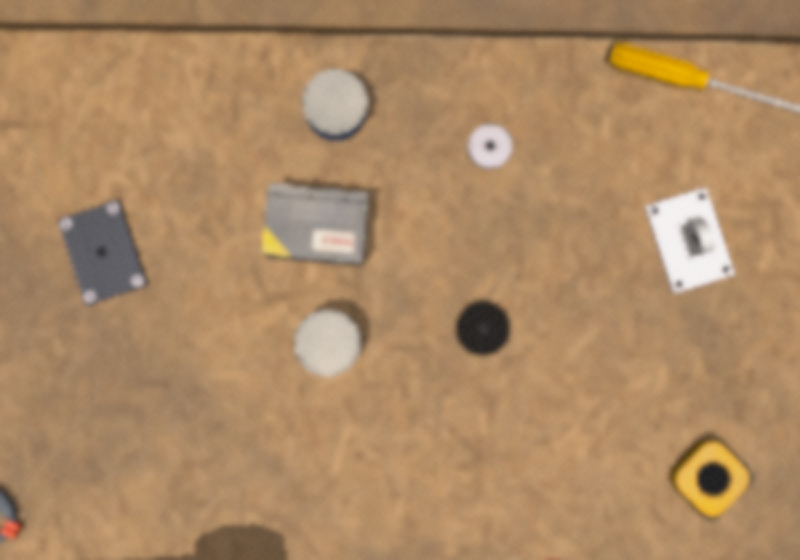

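View pics/s1.png

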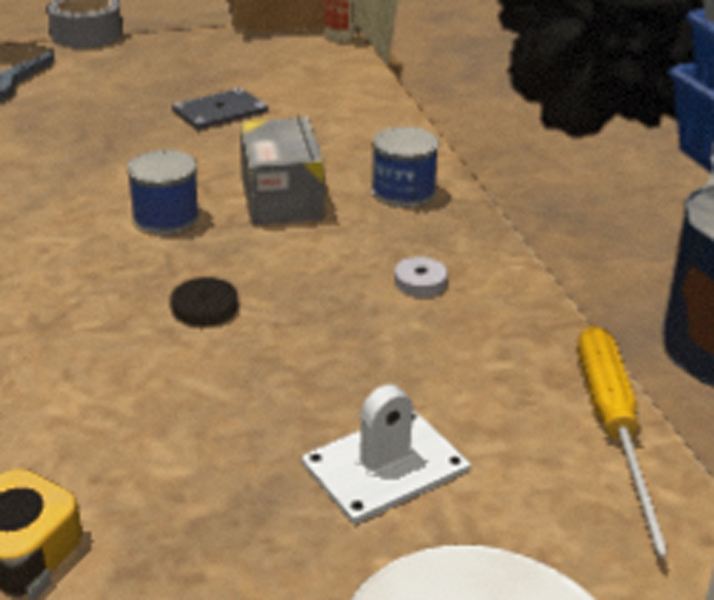

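The top view shows the plate at crop (103,252), rubber disc (483,327), steel disc (490,146) and bracket (690,240). Plate and bracket are both yawed about 20°, and the row of cans and box stands between. I'll turn the tool to the plate's yaw and head for the rubber disc.

```bash
cat >> h.py <<'E'
def go(x,y,z,yaw,p=None,yaw0=None):
    s=r.state(); p=s["tool_pos"] if p is None else np.array(p,float); w=s["ee_rot"][2] if yaw0 is None else yaw0
    d=np.array([x,y,z])-p; c,n=np.cos(yaw),np.sin(yaw)
    print("turn about tool z deg",round(np.degrees(w-yaw),2),"then tool shift",np.round([c*d[0]+n*d[1],n*d[0]-c*d[1],-d[2]],1))
E
python3 - <<'E'
from h import *
c=r.read_camera("top")
q=np.array([[647,206],[706,189],[733,272],[677,292]])*.375+[110,100]
w=np.array([at(c,u,v,8) for u,v in q]); print(w.mean(0),w)
print(np.degrees(np.arctan2(*(w[0]-w[3])[::-1])),np.degrees(np.arctan2(*(w[1]-w[2])[::-1])))
print(at(c,103*.375+110,252*.375+100,10))
go(400,250,290,.365); go(438,-173,250,.365,p=(400,250,290))
E
```

```text
[ 536.03421266 -403.04930025] [[ 572.40217905 -354.70878432]
 [ 592.22118096 -420.32379331]
 [ 501.11077625 -449.64548762]
 [ 478.40271437 -387.51913573]]
19.241453128775007 17.839523602245443
[513.24860063 239.36738354]
turn about tool z deg -34.31 then tool shift [110.6 425.5   2.3]
turn about tool z deg -34.31 then tool shift [-115.5  408.7   40. ]
```

Request:
move_arm(
  deltas=[
    [[87,0,0,0,0,0,-8.5],[87,0,0,0,0,0,-8.5],[87,0,0,0,0,0,-8.5],[87,0,0,0,0,0,-8.5],[87,11,42,0,0,0,0],[87,11,42,0,0,0,0],[87,11,42,0,0,0,0],[87,11,42,0,0,0,0],[87,11,42,0,0,0,0],[87,11,42,0,0,0,0],[87,11,42,0,0,0,0],[87,11,42,0,0,0,0],[87,11,42,0,0,0,0],[87,11,42,0,0,0,0]],
  ],
)

```text
time_s: 2.25
tool_pos: [396.2, 252.0, 292.7]
ee_rot: [-3.141, -0.001, 0.36]
wrist_force: [1.2, 0.7, 0.1]
finger_gap: 0.997
gripper_force: 0.0
```

Request:
move_arm(
  deltas=[
    [[87,-11.5,41,4,0,0,0],[87,-11.5,41,4,0,0,0],[87,-11.5,41,4,0,0,0],[87,-11.5,41,4,0,0,0],[87,-11.5,41,4,0,0,0],[87,-11.5,41,4,0,0,0],[87,-11.5,41,4,0,0,0],[87,-11.5,41,4,0,0,0],[87,-11.5,41,4,0,0,0],[87,-11.5,41,4,0,0,0],[87,0,0,0,0,0,0],[87,0,0,0,0,0,0],[87,0,0,0,0,0,0]],
  ],
)

```text
time_s: 3.55
tool_pos: [432.1, -170.1, 252.4]
ee_rot: [3.142, -0.0, 0.36]
wrist_force: [0.2, 0.1, -0.6]
finger_gap: 1.001
gripper_force: 0.0
```

```bash
cat > w.py <<'E'
import sys
from h import *
name=sys.argv[1]
c=r.read_camera("wrist"); cv2.imwrite(f"pics/{name}.png",c["image"][:,:,::-1])
s=r.state(); print(s["time_s"],s["tool_pos"],s["ee_rot"],s["wrist_force"],s["finger_gap"],s["gripper_force"]); print(np.round(c["pose"],2).tolist())
for a in sys.argv[2:]:
    l,z=a.split(":")
    for t in r.trace(c,l)[:2]:
        w=maskworld(c,t["mask"],float(z)); R=cv2.minAreaRect(w); e=cv2.minEnclosingCircle(w)
        print(l,round(t["score"],2),np.round(t["box"]),"rect",np.round(R[0],1),np.round(R[1],1),round(R[2],1),"circ",np.round(e[0],1),round(e[1],1))
E
python3 w.py w1 rubber_disc:14
```

```text
3.6 [ 432.2340895  -169.79976098  252.51939866] [ 3.14148011e+00 -5.33193104e-04  3.61183651e-01] [-0.18495342  0.57219447  0.25757386] 1.0029092488591962 0.0
[[0.35, 0.9, 0.27, 504.97], [-0.94, 0.34, 0.1, -142.98], [-0.0, -0.28, 0.96, 344.29], [0.0, 0.0, 0.0, 1.0]]
rubber_disc 0.63 [235. 154. 281. 197.] rect [ 436.6 -173.5] [58.1 56.8] 5.8 circ [ 436.4 -173.8] 29.9
```

```bash
python3 -c "
from h import *
go(436.5,-173.6,73,.361)"
```

```text
turn about tool z deg 0.04 then tool shift [  2.5   5.2 179.6]
```

Request:
move_arm(
  deltas=[
    [[87,2.5,5.2,30,0,0,0],[87,0,0,35,0,0,0],[87,0,0,35,0,0,0],[87,0,0,30,0,0,0],[87,0,0,25,0,0,0],[87,0,0,15,0,0,0],[87,0,0,9,0,0,0],[87,0,0,0,0,0,0],[50,0,0,0,0,0,0],[50,0,0,0,0,0,0],[50,0,0,0,0,0,0],[50,0,0,0,0,0,0],[50,0,0,0,0,0,0],[50,0,0,0,0,0,0]],
  ],
)

```text
time_s: 5.05
tool_pos: [436.5, -174.7, 73.8]
ee_rot: [3.141, -0.001, 0.36]
wrist_force: [-0.5, 1.2, 4.9]
finger_gap: 0.678
gripper_force: 30.0
```

Request:
move_arm(
  deltas=[
    [[50,0,0,-20,0,0,0],[50,0,0,-40,0,0,0],[50,0,0,-40,0,0,0],[50,0,0,-40,0,0,0],[50,0,0,-30,0,0,0],[50,20,-33,0,0,0,0],[50,22,-36,0,0,0,0],[50,22,-36,0,0,0,0],[50,22,-36,0,0,0,0],[50,22,-36,0,0,0,0],[50,22,-36,0,0,0,0],[50,22,-36,0,0,0,0],[50,22,-36,0,0,0,0],[50,22,-36,0,0,0,0],[50,22,-36,0,0,0,0],[50,0,0,0,0,0,0],[50,0,0,0,0,0,0],[50,0,0,0,0,0,0]],
  ],
)

```text
time_s: 6.85
tool_pos: [514.3, 235.2, 242.8]
ee_rot: [3.141, 0.001, 0.359]
wrist_force: [-0.4, -0.3, -0.5]
finger_gap: 0.678
gripper_force: 30.0
```

```bash
python3 w.py w2 base_plate:10 rubber_disc:170
```

```text
6.9 [514.40523151 234.98676028 243.02194257] [3.14133745e+00 9.95187940e-04 3.58454820e-01] [ 0.53031304  0.27803709 -0.88789621] 0.6804813993381379 29.99985694885254
[[0.35, 0.9, 0.27, 587.3], [-0.94, 0.34, 0.1, 262.36], [0.0, -0.29, 0.96, 334.5], [0.0, 0.0, 0.0, 1.0]]
base_plate 0.9 [222. 134. 278. 206.] rect [519.4 244.6] [85.6 69.7] 20.3 circ [518.6 244.8] 53.3
rubber_disc 0.89 [210. 196. 303. 284.] rect [519.8 237.1] [43.9 63.1] 20.5 circ [510.5 233.6] 32.5
```

View pics/w2.png

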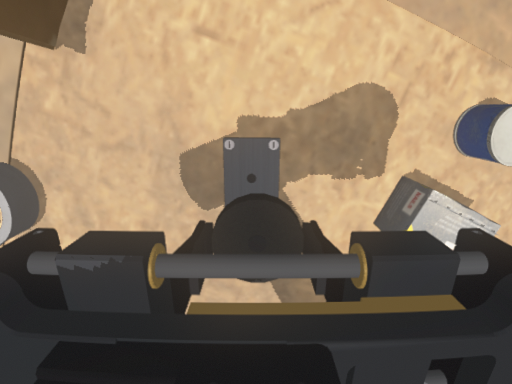

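Plate's far edge runs from about (223,138) to (280,138), with its centre mark at (251,178). The disc is held below it.

```bash
python3 - <<'E'
from h import *
c=r.read_camera("wrist"); t=r.trace(c,"base_plate")[0]; m=t["mask"]
g=cv2.cvtColor(c["image"],cv2.COLOR_RGB2GRAY).astype(float)
p=g[170:187,242:261]; w=np.clip(np.percentile(p,50)-8-p,0,None); yy,xx=np.mgrid[170:187,242:261]
u,v=(w*xx).sum()/w.sum(),(w*yy).sum()/w.sum(); print("mark",u,v,w.max(),at(c,u,v,10))
W=maskworld(c,m,10); a=.36
L=[]
for row in range(145,195,4):
    xs=np.where(m[row])[0]; L.append((at(c,xs[0]-.5,row,10),at(c,xs[-1]+.5,row,10)))
L=np.array(L)
for k in (0,1): d=L[-1,k]-L[0,k]; print("side yaw",np.degrees(np.arctan2(-d[1],-d[0])))
mid=L.mean(1); ax=np.array([np.cos(a),np.sin(a)]); ay=np.array([-np.sin(a),np.cos(a)])
top=np.percentile(W@ax,97); cx=top-50; cy=(mid@ay).mean(); print("edge centre",cx*ax+cy*ay)
go(*(cx*ax+cy*ay),84,.36)
E
```

```text
mark 250.75118858954042 178.32250396196514 23.0 [511.60879127 242.35041379]
side yaw 19.65529511398196
side yaw 20.62257103865942
edge centre [512.0120064  241.92657531]
turn about tool z deg -0.09 then tool shift [ -0.2  -7.2 159.5]
```

Request:
move_arm(
  deltas=[
    [[50,0,-7,20,0,0,0],[50,0,0,35,0,0,0],[50,0,0,35,0,0,0],[50,0,0,30,0,0,0],[50,0,0,20,0,0,0],[50,0,0,10,0,0,0],[50,0,0,5,0,0,0],[50,0,0,3,0,0,0],[50,0,0,0,0,0,0],[50,0,0,0,0,0,0]],
  ],
)

```text
time_s: 8.1
tool_pos: [512.8, 243.1, 86.3]
ee_rot: [-3.141, -0.002, 0.36]
wrist_force: [0.4, 0.6, 0.2]
finger_gap: 0.679
gripper_force: 30.0
```

```bash
python3 -c "
from h import *
s=r.state();print(s['wrist_force']);go(512.2,242,84,.358)"
```

```text
[0.41753668 0.61205792 0.21892591]
turn about tool z deg 0.1 then tool shift [-0.9  0.8  2.3]
```

Request:
move_arm(
  deltas=[
    [[50,-0.8,0.8,2,0,0,0],[50,0,0,0,0,0,0],[87,0,0,0,0,0,0],[87,0,0,0,0,0,0],[87,0,0,0,0,0,0],[87,0,0,0,0,0,0],[87,0,0,-15,0,0,0],[87,0,0,-30,0,0,0],[87,0,0,-40,0,0,0],[87,0,0,-40,0,0,0],[87,0,0,-30,0,0,0],[87,0,0,0,0,0,0],[87,0,0,0,0,0,0]],
  ],
)

```text
time_s: 9.4
tool_pos: [511.6, 241.7, 238.7]
ee_rot: [-3.141, -0.001, 0.359]
wrist_force: [-0.1, -0.0, -0.7]
finger_gap: 1.0
gripper_force: 0.0
```

```bash
python3 w.py w3 rubber_disc:24 base_plate:10; python3 -c "
from h import *
go(634,-181,250,.358)"
```

```text
9.45 [511.26490853 241.3765554  237.53241529] [-3.14153815e+00  1.48531482e-03  3.59212181e-01] [ 0.43103242 -0.74254993  0.61429072] 1.0020775502928205 0.0
[[0.35, 0.9, 0.27, 584.48], [-0.94, 0.34, 0.1, 268.69], [-0.0, -0.28, 0.96, 330.67], [0.0, 0.0, 0.0, 1.0]]
rubber_disc 0.98 [232. 160. 282. 208.] rect [512.5 241.3] [59.2 58.4] 65.8 circ [512.7 240.8] 30.3
base_plate 0.97 [227. 136. 286. 219.] rect [512.9 242.3] [100.9  69.7] 20.3 circ [512.3 242.2] 59.4
turn about tool z deg 0.08 then tool shift [-32.9 438.5 -13.3]
```

Rubber disc is within about 1.5 mm of the plate centre. Now the steel disc.

Request:
move_arm(
  deltas=[
    [[87,0,10,-12,0,0,0],[87,-3,39,0,0,0,0],[87,-3,39,0,0,0,0],[87,-3,39,0,0,0,0],[87,-3,39,0,0,0,0],[87,-3,39,0,0,0,0],[87,-3,39,0,0,0,0],[87,-3,39,0,0,0,0],[87,-3,39,0,0,0,0],[87,-3,39,0,0,0,0],[87,-3,39,0,0,0,0],[87,-3,39,0,0,0,0],[87,0,0,0,0,0,0],[87,0,0,0,0,0,0],[87,0,0,0,0,0,0]],
  ],
)

```text
time_s: 11.05
tool_pos: [635.1, -180.5, 250.1]
ee_rot: [-3.141, 0.001, 0.36]
wrist_force: [-0.3, 0.1, 0.4]
finger_gap: 1.001
gripper_force: 0.0
```

```bash
python3 w.py w4 spacer_disc:14; python3 -c "
from h import *
go(634,-181,73,.358)"
```

```text
11.1 [ 635.19648414 -180.08216612  250.32605355] [-3.14138982e+00  3.79981480e-04  3.60655913e-01] [0.52673603 0.19125805 0.18714696] 0.9989174589017897 0.0
[[0.35, 0.9, 0.27, 708.06], [-0.94, 0.34, 0.1, -153.41], [-0.0, -0.29, 0.96, 341.93], [0.0, 0.0, 0.0, 1.0]]
spacer_disc 0.94 [238. 157. 274. 195.] rect [ 635.  -179.7] [46.4 46.5] 65.6 circ [ 635.9 -180. ] 24.3
turn about tool z deg 0.18 then tool shift [ -1.6   0.6 177.5]
```

Request:
move_arm(
  deltas=[
    [[87,0,0,30,0,0,0],[87,0,0,35,0,0,0],[87,0,0,35,0,0,0],[87,0,0,30,0,0,0],[87,0,0,25,0,0,0],[87,0,0,15,0,0,0],[87,0,0,7,0,0,0],[87,0,0,0,0,0,0],[40,0,0,0,0,0,0],[40,0,0,0,0,0,0],[40,0,0,0,0,0,0],[40,0,0,0,0,0,0],[40,0,0,0,0,0,0],[40,0,0,0,0,0,0],[40,0,0,0,0,0,0]],
  ],
)

```text
time_s: 12.65
tool_pos: [635.4, -180.7, 73.5]
ee_rot: [-3.141, 0.0, 0.36]
wrist_force: [-1.0, 0.4, 2.3]
finger_gap: 0.538
gripper_force: 30.0
```

```bash
python3 -c "
from h import *
go(512.3,242,243,.358)"
```

```text
turn about tool z deg 0.09 then tool shift [  32.8 -439.1 -169.5]
```

Request:
move_arm(
  deltas=[
    [[40,0,0,-20,0,0,0],[40,0,0,-40,0,0,0],[40,0,0,-40,0,0,0],[40,0,0,-40,0,0,0],[40,0,-10,-29,0,0,0],[40,3,-39,0,0,0,0],[40,3,-39,0,0,0,0],[40,3,-39,0,0,0,0],[40,3,-39,0,0,0,0],[40,3,-39,0,0,0,0],[40,3,-39,0,0,0,0],[40,3,-39,0,0,0,0],[40,3,-39,0,0,0,0],[40,3,-39,0,0,0,0],[40,3,-39,0,0,0,0],[40,3,-39,0,0,0,0],[40,0,0,0,0,0,0],[40,0,0,0,0,0,0],[40,0,0,0,0,0,0]],
  ],
)

```text
time_s: 14.55
tool_pos: [511.7, 241.0, 241.9]
ee_rot: [3.141, 0.001, 0.359]
wrist_force: [0.5, -0.2, -2.0]
finger_gap: 0.538
gripper_force: 30.0
```

Request:
move_arm(
  deltas=[
    [[40,0,0,20,0,0,0],[40,0,0,35,0,0,0],[40,0,0,30,0,0,0],[40,0,0,25,0,0,0],[40,0,0,15,0,0,0],[40,0,0,8,0,0,0],[40,0,0,4,0,0,0],[40,0,0,0,0,0,0],[40,0,0,0,0,0,0]],
  ],
)

```text
time_s: 15.45
tool_pos: [512.4, 241.8, 106.2]
ee_rot: [-3.141, -0.002, 0.359]
wrist_force: [-0.3, 0.0, -0.9]
finger_gap: 0.544
gripper_force: 30.0
```

```bash
python3 -c "
from h import *
print(r.state()['tool_pos']);go(512.3,242,98,.358)"
```

```text
[512.43802301 241.84391657 106.18232322]
turn about tool z deg 0.08 then tool shift [-0.1 -0.2  8.2]
```

Request:
move_arm(
  deltas=[
    [[40,0,0,5,0,0,0],[40,0,0,3,0,0,0],[40,0,0,0,0,0,0],[87,0,0,0,0,0,0],[87,0,0,0,0,0,0],[87,0,0,0,0,0,0],[87,0,0,0,0,0,0],[87,0,0,0,0,0,0],[87,0,0,-15,0,0,0],[87,0,0,-30,0,0,0],[87,0,0,-40,0,0,0],[87,0,0,-40,0,0,0],[87,0,0,-20,0,0,0],[87,0,0,0,0,0,0],[87,0,0,0,0,0,0]],
  ],
)

```text
time_s: 16.95
tool_pos: [511.5, 241.6, 242.1]
ee_rot: [-3.141, 0.0, 0.359]
wrist_force: [-0.4, -0.7, -0.3]
finger_gap: 1.002
gripper_force: 0.0
```

```bash
python3 w.py w5 spacer_disc:38 rubber_disc:24 base_plate:10; python3 -c "
from h import *
go(536,-403,255,.34)"
```

```text
17.0 [511.17974601 241.31338065 241.17900411] [3.14143969e+00 2.10445417e-03 3.59222758e-01] [-0.35668781 -0.61769071 -0.34436111] 1.0012823623422697 0.0
[[0.35, 0.9, 0.27, 584.39], [-0.94, 0.34, 0.1, 268.62], [-0.0, -0.28, 0.96, 333.99], [0.0, 0.0, 0.0, 1.0]]
spacer_disc 0.78 [239. 164. 276. 203.] rect [512.6 242.2] [48.9 46.2] 21.8 circ [512.6 242.3] 24.6
rubber_disc 0.69 [232. 156. 283. 202.] rect [517.9 241.9] [49.3 58.9] 12.1 circ [513.  241.4] 30.1
base_plate 0.74 [226. 137. 286. 216.] rect [513.  242.9] [100.3  70.2] 19.7 circ [512.8 242.6] 58.5
base_plate 0.3 [383. 177. 503. 235.] rect [544.8 -22. ] [179.  77.] 90.0 circ [543.6 -21.7] 92.8
turn about tool z deg 1.12 then tool shift [-191.6  615.7  -14.3]
```

View pics/w5.png

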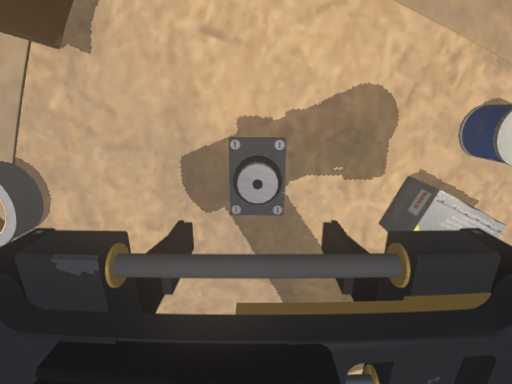

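The steel disc at (258,184) sits centred on the rubber disc and the plate. Next is the bracket.

Request:
move_arm(
  deltas=[
    [[87,-12,38,-1,0,0,1],[87,-12,38.5,-1,0,0,0],[87,-12,38.5,-1,0,0,0],[87,-12,38.5,-1,0,0,0],[87,-12,38.5,-1,0,0,0],[87,-12,38.5,-1,0,0,0],[87,-12,38.5,-1,0,0,0],[87,-12,38.5,-1,0,0,0],[87,-12,38.5,-1,0,0,0],[87,-12,38.5,-1,0,0,0],[87,-12,38.5,-1,0,0,0],[87,-12,38.5,-1,0,0,0],[87,-12,38.5,-1,0,0,0],[87,-12,38.5,-1,0,0,0],[87,-12,38.5,0,0,0,0],[87,-12,38,0,0,0,0],[87,0,0,0,0,0,0],[87,0,0,0,0,0,0],[87,0,0,0,0,0,0]],
  ],
)

```text
time_s: 19.05
tool_pos: [537.8, -401.2, 255.4]
ee_rot: [-3.14, 0.001, 0.343]
wrist_force: [0.2, 0.2, -0.2]
finger_gap: 1.0
gripper_force: 0.0
```

```bash
python3 w.py w6 bracket:8
```

```text
19.1 [ 538.06085746 -400.91929317  255.82982947] [-3.14072338e+00  7.19301818e-04  3.43371104e-01] [-0.30045086 -0.22363752  0.03744535] 0.9982693986950728 0.0
[[0.34, 0.9, 0.27, 611.35], [-0.94, 0.32, 0.09, -375.43], [-0.0, -0.29, 0.96, 347.16], [0.0, 0.0, 0.0, 1.0]]
bracket 0.74 [233. 137. 285. 212.] rect [ 536.3 -402. ] [100.8  69.5] 18.0 circ [ 535.8 -402.6] 59.4
```

View pics/w6.png

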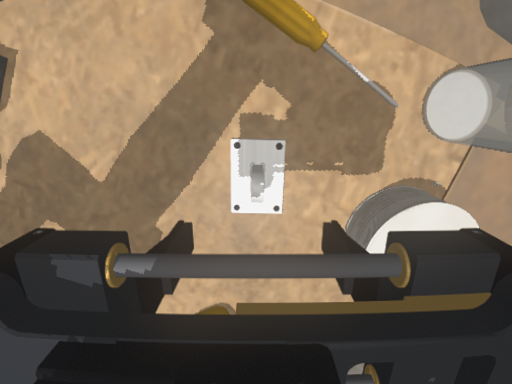

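The bracket foot spans (231,139) to (285,213). A white round object near (410,240) stands close to the right end of the gripper, so I'll check its clearance in the full overview pictures.

```bash
python3 -c "
import cv2,numpy as np
a=cv2.imread('pics/top0.png')[60:384,212:512];b=cv2.imread('pics/side0.png')[184:384,150:450]
a=cv2.resize(a,(540,583));b=cv2.resize(b[:,80:],(260,236));b=np.pad(b,((0,347),(0,0),(0,0)))
cv2.imwrite('pics/ov.png',np.hstack([a,b]))"
```

```text
(no output)
```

View pics/ov.png

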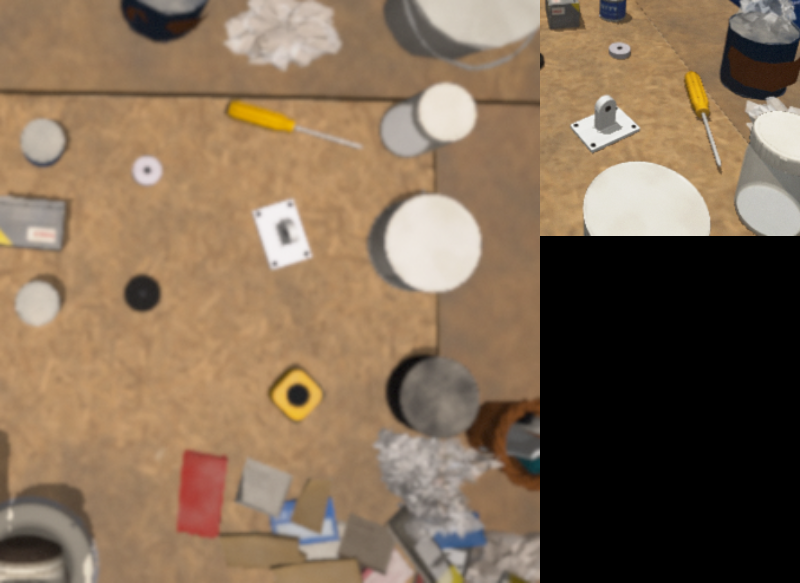

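The white drum's near edge is at y of about -547 and the gripper body would reach about -505, so there is clearance. Descending to grip the lug.

Request:
move_arm(
  deltas=[
    [[87,-2.2,0.6,20,0,0,1.5],[87,0,0,35,0,0,0],[87,0,0,30,0,0,0],[87,0,0,30,0,0,0],[87,0,0,20,0,0,0],[87,0,0,12,0,0,0],[87,0,0,7,0,0,0],[87,0,0,0,0,0,0],[40,0,0,0,0,0,0],[40,0,0,0,0,0,0],[30,0,0,0,0,0,0],[20,0,0,0,0,0,0],[5,0,0,0,0,0,0],[5,0,0,0,0,0,0],[5,0,0,0,0,0,0],[5,0,0,0,0,0,0],[5,0,0,0,0,0,0]],
  ],
)

```text
time_s: 20.85
tool_pos: [536.1, -403.3, 102.2]
ee_rot: [-3.142, 0.0, 0.316]
wrist_force: [-0.1, -0.1, 0.1]
finger_gap: 0.267
gripper_force: 0.0
```

Request:
move_arm(
  deltas=[
    [[5,0,0,0,0,0,0],[5,0,0,0,0,0,0],[5,0,0,0,0,0,0],[5,0,0,0,0,0,0],[5,0,0,0,0,0,0]],
  ],
)

```text
time_s: 21.35
tool_pos: [535.9, -403.0, 102.2]
ee_rot: [-3.141, 0.0, 0.316]
wrist_force: [-0.4, 1.4, -0.4]
finger_gap: 0.154
gripper_force: 30.0
```

```bash
python3 -c "
from h import *
s=r.state();print(s['tool_pos'],s['ee_rot'],s['wrist_force'],s['torque']);go(512.5,242,240,.355)"
```

```text
[ 535.94117505 -403.02411379  102.15980985] [-3.14088547e+00  4.50038011e-04  3.15970721e-01] [-0.37781338  1.38870842 -0.40699754] [ 0.29909656  0.14590746 -0.0439443 ]
turn about tool z deg -2.24 then tool shift [ 202.2 -613.  -137.8]
```

Request:
move_arm(
  deltas=[
    [[5,0,0,-10,0,0,0],[5,0,0,-30,0,0,0],[5,0,0,-40,0,0,0],[5,0,0,-40,0,0,0],[5,0,0,-18,0,0,-2.2],[5,0,0,0,0,0,0]],
  ],
)

```text
time_s: 21.95
tool_pos: [537.5, -404.4, 244.9]
ee_rot: [3.135, -0.006, 0.355]
wrist_force: [-0.6, 0.3, -1.6]
finger_gap: 0.161
gripper_force: 30.0
```

Request:
move_arm(
  deltas=[
    [[5,4,-13,0,0,0,0],[5,8,-25,0,0,0,0],[5,12,-36,0,0,0,0],[5,12,-36,0,0,0,0],[5,12,-36,0,0,0,0],[5,12,-36,0,0,0,0],[5,12,-36,0,0,0,0],[5,12,-36,0,0,0,0],[5,12,-36,0,0,0,0],[5,12,-36,0,0,0,0],[5,12,-36,0,0,0,0],[5,12,-36,0,0,0,0],[5,12,-36,0,0,0,0],[5,12,-36,0,0,0,0],[5,12,-36,0,0,0,0],[5,12,-36,0,0,0,0],[5,12,-36,0,0,0,0],[5,8,-25,0,0,0,0],[5,2,-10,0,0,0,0],[5,0,0,0,0,0,0]],
  ],
)

```text
time_s: 23.95
tool_pos: [511.6, 242.4, 238.4]
ee_rot: [3.141, 0.004, 0.356]
wrist_force: [-0.6, -0.5, -1.7]
finger_gap: 0.158
gripper_force: 30.0
```

```bash
python3 w.py w7 bracket:146 spacer_disc:38 ; python3 -c "
from h import *
go(512.5,242,153,.355)"
```

```text
24.0 [511.79604527 241.44642695 238.71195563] [3.14062576 0.00337976 0.35495433] [-0.18315264  0.08484198 -1.72617807] 0.16237343723437375 30.005778745980933
[[0.35, 0.9, 0.27, 584.86], [-0.94, 0.33, 0.1, 269.49], [0.0, -0.29, 0.96, 329.96], [0.0, 0.0, 0.0, 1.0]]
bracket 0.73 [208. 157. 306. 281.] rect [522.3 245.9] [77.5 68.7] 20.4 circ [528.3 247.8] 45.8
turn about tool z deg -0.1 then tool shift [ 0.6 -1.3 86.5]
```

View pics/w7.png

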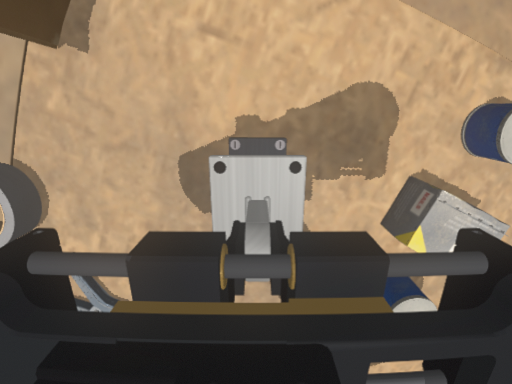

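The bracket is held level and square; its far edge at row 157 puts its centre at about (511.7, 242). Lowering gently.

Request:
move_arm(
  deltas=[
    [[5,0.5,-0.5,8,0,0,0],[5,0,0,15,0,0,0],[5,0,0,18,0,0,0],[5,0,0,15,0,0,0],[5,0,0,12,0,0,0],[5,0,0,8,0,0,0],[5,0,0,5,0,0,0],[5,0,0,3,0,0,0],[5,0,0,0,0,0,0],[5,0,0,0,0,0,0],[5,0,0,0,0,0,0],[5,0,0,0,0,0,0],[5,0,0,0,0,0,0]],
  ],
)

```text
time_s: 25.4
tool_pos: [513.2, 242.4, 156.5]
ee_rot: [-3.141, -0.001, 0.354]
wrist_force: [0.3, -0.5, -2.3]
finger_gap: 0.155
gripper_force: 30.0
```

```bash
python3 w.py w8 bracket:59; python3 - <<'E'
from h import *
c=r.read_camera("side"); cv2.imwrite("pics/s8.png",cv2.resize(c["image"][100:230,150:330,::-1],(792,572)))
s=r.state(); print(s["qvel"],s["tool_pos"]); go(512.5,242,152.5,.355)
E
```

```text
25.45 [513.19664364 242.40426667 156.4752229 ] [-3.14143759e+00 -3.97697318e-04  3.54424907e-01] [ 1.26107104 -0.20468827 -2.22480358] 0.15507708357349062 30.00587176240515
[[0.35, 0.9, 0.27, 586.21], [-0.94, 0.33, 0.1, 269.13], [-0.0, -0.28, 0.96, 248.43], [0.0, 0.0, 0.0, 1.0]]
bracket 0.6 [211. 157. 306. 278.] rect [522.5 245.6] [79.6 71.6] 20.3 circ [528.7 247.7] 47.2
[-9.53490101e-04  1.76504816e-03 -1.52207295e-03 -9.60350926e-04
 -8.15549953e-05 -8.10499547e-04] [513.185235   242.36432114 156.34971205]
turn about tool z deg -0.03 then tool shift [-0.8  0.1  3.8]
```

View pics/s8.png

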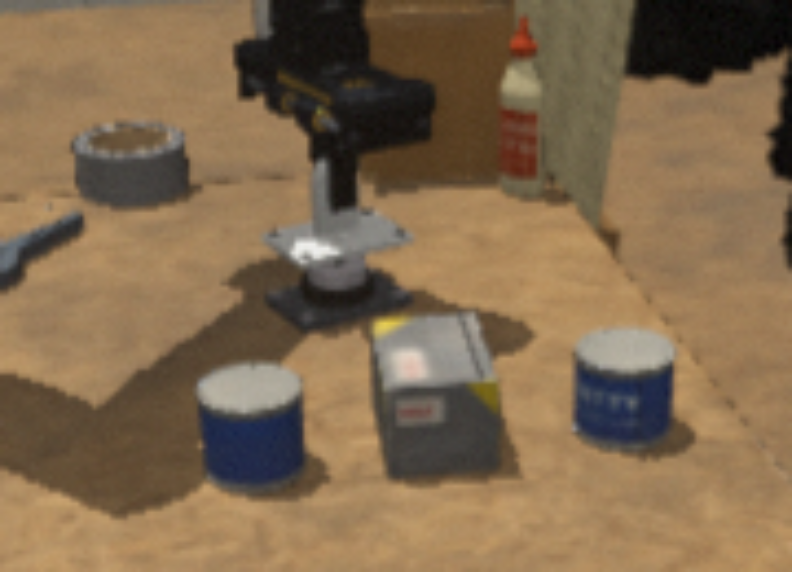

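The side view shows the bracket level above the stack, about 16 mm clear, with the row undisturbed. I'll lower it another 4 mm, let it settle and hand in.

Request:
move_arm(
  deltas=[
    [[5,-0.7,0,1.5,0,0,0],[5,0,0,1.5,0,0,0],[5,0,0,1,0,0,0],[5,0,0,0,0,0,0],[5,0,0,0,0,0,0],[5,0,0,0,0,0,0],[5,0,0,0,0,0,0],[5,0,0,0,0,0,0],[5,0,0,0,0,0,0],[5,0,0,0,0,0,0]],
  ],
)

```text
time_s: 26.55
tool_pos: [512.5, 242.1, 152.3]
ee_rot: [3.142, -0.0, 0.354]
wrist_force: [-0.0, 0.4, -1.9]
finger_gap: 0.159
gripper_force: 30.0
```

```bash
python3 - <<'E'
from h import *
s=r.state(); print(s["tool_pos"],s["ee_rot"],s["wrist_force"],s["gripper_force"],abs(s["qvel"]).max())
if 148<s["tool_pos"][2]<160 and s["gripper_force"]>5: print(r.sign_off())
E
```

```text
[512.50490766 242.08718916 152.26471486] [ 3.14158209e+00 -3.16873445e-05  3.54448368e-01] [-0.03081917  0.37200359 -1.90152498] 30.00581590749789 0.0019311651598229907
the job is handed in; nothing more can be done
None
```

The job is handed in (no verdict was shown): both discs are stacked within about 2 mm of the plate centre, and the bracket is held still, level and square about 12 mm above the steel disc, with the cans and box where they stood.

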